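# Stand up the toppled power supply and close the row

### The job

One power-supply unit in the aluminium lane has toppled backwards over the stub rails. Stand it upright on its base again, then slide it along the lane until all three units stand square and snug against one another and against the end plate. Close the row gently, without ramming it or tipping the other units over, and leave the other things on the bench where they are.

Things in the scene. Friction and masses are not known exactly. Their poses are not given: they have to be found in the camera images.
- lane: shallow aluminium tray fixed to the bench, 160 across (x), 540 long (y from -280 to +260), floor plate 4 thick, lips 12 high along the long edges. Origin: on the bench surface; +y runs along the lane to the end plate (100 high). Between the stub rails and the end plate only the three units stand in it
- end_face (a point): middle of the end plate's inner face where it meets the lane's floor (lane y = +252): the row belongs against it
- rails (a point): midpoint between the two round stub rails (lane y = -83), at the height of their tops, 51 above the bench; the rails stand at lane x = +-40 to +-72, with an open space 80 wide between them
- end_unit: grey steel bench power supply, 60 wide (y) x 120 deep (x) x 150 high (z), about 0.5 kg, flat sides; beige front panel towards its own -x. Origin: centre of its underside, z through its top. Stands in the lane next to the end plate, with a gap of 6 to 26 to it. A standing unit slides at 2 to 5 N when pushed below 60 above the floor; pushed near the top it tips
- mid_unit: grey steel bench power supply, 60 wide (y) x 120 deep (x) x 150 high (z), about 0.5 kg, flat sides; beige front panel towards its own -x. Origin: centre of its underside, z through its top. Stands in the lane on the -y side of end_unit, with a gap
- tipped_unit: grey steel bench power supply, 60 wide (y) x 120 deep (x) x 150 high (z), about 0.5 kg, flat sides; beige front panel towards its own -x. Origin: centre of its underside, z through its top. Toppled towards the lane's -y: it leans on the stub rails, its axis 30 degrees from level. It passes its balance 22 degrees from upright, then drops onto its base.
- foot_edge (a point): middle of tipped_unit's lower edge (own y = -30, z = 0), resting on the lane's floor at about lane y = 0; it turns up about this edge. A level push tends to slide this foot along: push upward as well
- top_edge (a point): middle of tipped_unit's overhanging edge (own y = -30, z = 150): 79 above the bench at lane y = -130, free from below and from the lane's -y
- multimeter: black meter 130 x 70 x 30, lying in the lane's -y end; leave alone
- spray_can: steel spray can, diameter 52, 150 high, standing beyond the lane; leave alone
- flux_bottle: brown bottle, diameter 44, 90 high, standing beyond the lane; leave alone
- solder_reel: grey reel, diameter 60, 46 high, standing on the robot's side of the lane; leave alone
- screwdriver: screwdriver, 180 long, lying right of the lane; leave alone
- open_chassis: open grey tray 150 x 110 x 60 with a circuit board, left of the lane; leave alone
Not all that is in view belongs to the job. Leave any brown look-alike of the tipped_unit alone. What is shaped like the mid_unit but purple is not meant.

How it is judged (in metres and radians):
At the end, for the whole second after the job is handed in: All three units stand upright (3 deg) on the lane floor, square to the lane (7 deg), within 25 mm of its middle line and at rest, the row closed: end_unit within 3 mm, mid_unit 4 mm and tipped_unit 5 mm of their places in a perfectly tight row against the end plate (angle between each of end_unit, mid_unit, tipped_unit's own z axis and vertical below 0.05 rad and y of end_unit in the frame of lane above 0.219 m and angle between the x axis of each of end_unit, mid_unit, tipped_unit and the x axis of lane, either way round below 0.12 rad and x of end_unit in the frame of lane between -0.025 and 0.025 m and linear speed of each of end_unit, mid_unit, tipped_unit below 0.01 m/s and z of each of end_unit, mid_unit, tipped_unit in the frame of lane below 0.008 m and y of mid_unit in the frame of lane above 0.158 m and x of mid_unit in the frame of lane between -0.025 and 0.025 m and y of tipped_unit in the frame of lane above 0.097 m and x of tipped_unit in the frame of lane between -0.025 and 0.025 m); the robot touches nothing.
It fails at once if mid_unit or end_unit tips by more than 15 degrees (angle between any of mid_unit, end_unit's own z axis and vertical above 0.26 rad).
It fails at once if the row is rammed: a unit is pressed against the next with more than 40 N, or end_unit against the lane's end with more than 60 N (contact force between tipped_unit and mid_unit above 40 N or contact force between mid_unit and end_unit above 40 N or contact force between end_unit and lane above 60 N).
It fails at once if a bystander is shifted by more than 20 mm (distance of any of multimeter, spray_can, flux_bottle, solder_reel, screwdriver, open_chassis from where it was at the start of the episode above 0.02 m).
It also fails if it takes over 51 s, if anything falls off the work surface, if the arm or the gripper's body presses on something with over 40 N, if the wrist force passes 120 N, or if a joint passes its speed limit or range.

### The arm

A 6-joint arm with a two-finger parallel gripper is mounted at the origin on the work surface. World frame = base frame: x ahead of the robot, y to its left, z up, the work surface at z = 0. Lengths are in mm, angles in rad, forces in N, time in s.
With the tool pointing down it reaches from about 350 to 875 mm from the base axis. Payload 4.2 kg.
Tool frame: the origin (TCP) lies at the very end of the fingers, on their centre line; the grasp point (between the pads) lies 19 mm behind it; z points along the fingers, y is the line along which they close (so a half turn about z gives the same grasp; the last joint's range is limited). The gripper opens to 85 mm and grips with 20 to 120 N. Pads are 22 mm wide; open, the fingers measure 114 mm over their backs; the gripper's body (76 mm by 85 mm) begins 54 mm behind the grasp point. The pads swing forward as they close: fully open they stand 13 mm farther back than shut.
Start: joints at [-0.9, 0.385, 0.008, 0, -1.194, -0.259], TCP at [250.175, -572.723, 231.312] pointing down, gripper open.
Joint ranges: [-3.14, 3.14], [-1.21, 2.06], [-1.07, 1.41], [-3.16, 2.05], [-2.99, -0.16], [-3.1, 3.1]. Speed limits (rad/s): [2.79, 2.79, 3.14, 3.14, 3.14, 3.14].

### API

Orientations are given as a unit quaternion [x, y, z, w].
In Python, from bench import read_state, get_image, get_calibration, job_done gives the robot as it stands.
- The arm moves only by the shell command python3 -m creep 'ROWS'. ROWS is a JSON object of lists of equal length, an entry for each row: "translation": the shift along the world's x, y, z in cm, a list of three; "delta_rot": the turn, a rotation vector about the world's x, y, z in degrees, a list of three; "hand": the finger opening in cm, from 0 to 8.54. A call has 1 to 8 rows; each row is the pose to reach, as a shift and turn from the pose commanded when the call began; what a row does not reach only later rows make up. A row lasts 1/8 s, in which the tool goes at most 62.5 mm and 10.7 degrees, less where a joint would pass 70% of its speed; a pose out of reach is approached as far as the arm can. A call with a gripper value outside its range is refused whole. The fingers move at their own pace and stop on an object; the grip force is fixed at half the most. Time passes only in rows, so rows that repeat a pose let the fingers close. It gives the time, the measured TCP pose, the force, the opening and the grip force at its end, in the units of the state.
- read_state(): the state, without advancing time (a new reading comes with each control period).
- get_image(name): name is "scene" or "top" or "wrist"; returns (picture, depth): 384x512x3 uint8, red, green, blue; 384x512 float32, mm along the optical axis (not along the pixel's ray), 0 where there is no reading.
- get_calibration(name): a dict with "intrinsics" (3x3 intrinsics, pixels), "xyz" and "attitude" of the camera in the world. Camera axes: x right, y down, z forward; pixel columns grow to the right and rows downward; lengths in mm; the calibration is good to about 2 mm. A picture is of the moment at which its call begins: read the wrist's pose just before it. get_calibration takes no time and is no camera call; for the wrist camera it gives the pose at the moment of the call.
- job_done(): hands the job in; it is judged then, once.
The state is a dict: "clock": time; "joints": joint angles; "joint_vel": joint speeds; "joint_efforts": joint torques, N m; "position": TCP position; "ee_rot": TCP orientation; "contact_force": force on the tool from outside, world axes, zero at the start; "wrist_torque": the same for the moment, N m; "gripper_width": finger opening in mm; "grasp_force": force on a finger pad.
Only numpy, scipy, OpenCV 4.12 (cv2) and the standard library are available. Lean on these libraries where they do the work, as an engineer would, in place of code of your own. Each camera call takes 0.05 s, during which the arm holds its last target. There are 200 camera calls.

## Working session

There is one attempt and no reset: what is moved stays moved. The work goes in short steps, Python scripts to look and compute and a shell command to move; the robot and the scene stay as the last step left them, time stands still between calls to the robot, and variables do not carry over. Pictures are saved under pics/ and viewed, at most 10 in all, crops included, and the job is handed in when it is done.

```bash
mkdir -p pics
cat > h.py <<'E'
from bench import *
import numpy as np, cv2
from scipy.spatial.transform import Rotation as R
def cal(n):
    c=get_calibration(n); a=np.array(c["attitude"],float)
    return np.array(c["intrinsics"]),np.array(c["xyz"],float),(R.from_quat(a).as_matrix() if a.size==4 else a)
def cloud(n,d,c=None):
    K,t,M=c or cal(n); v,u=np.mgrid[:384,:512]
    p=np.stack([(u-K[0,2])/K[0,0]*d,(v-K[1,2])/K[1,1]*d,d],-1)
    return p@M.T+t
E
python3 - <<'E'
from h import *
print(read_state()); 
for n in("scene","top"):
    im,d=get_image(n); cv2.imwrite(f"pics/{n}0.png",im[:,:,::-1]); np.save(n+"_d.npy",d);np.save(n+"_i.npy",im); print(n,get_calibration(n))
E
```

```text
{'clock': 0.0, 'joints': array([-9.00425763e-01,  3.85549670e-01,  6.61068757e-03, -4.71396598e-04,
       -1.19400081e+00, -2.58609431e-01]), 'joint_vel': array([ 0.00040743, -0.00209824, -0.0025261 ,  0.00096526, -0.00148699,
       -0.00078531]), 'joint_efforts': array([-4.16671719e-04, -3.92289126e+01,  1.88400364e+01,  4.18623850e+00,
       -4.66349928e-03,  5.30431166e-08]), 'position': array([ 249.91887483, -572.21519664,  230.2239142 ]), 'ee_rot': array([-2.04343964e-01,  9.78898538e-01,  1.05631977e-03, -2.84240938e-04]), 'contact_force': array([ 0.12956382,  0.61698448, -0.35989715]), 'wrist_torque': array([0.05215859, 0.04843896, 0.02873464]), 'grasp_force': 0.0, 'gripper_width': 85.70280916715443}
scene {'intrinsics': array([[359.58251919,   0.        , 252.44137754],
       [  0.        , 359.58251919, 188.81161345],
       [  0.        ,   0.        ,   1.        ]]), 'xyz': array([1215.17153626,  523.12614576, 1011.03887754]), 'attitude': array([ 0.39492762,  0.85401796, -0.30853742, -0.13960717])}
top {'intrinsics': array([[489.663151  ,   0.        , 257.50326979],
       [  0.        , 489.663151  , 197.78554979],
       [  0.        ,   0.        ,   1.        ]]), 'xyz': array([3.36170571e+02, 1.16674845e+00, 1.69574989e+03]), 'attitude': array([ 0.70616179, -0.70111841,  0.06219027, -0.07681715])}
```

View pics/scene0.png

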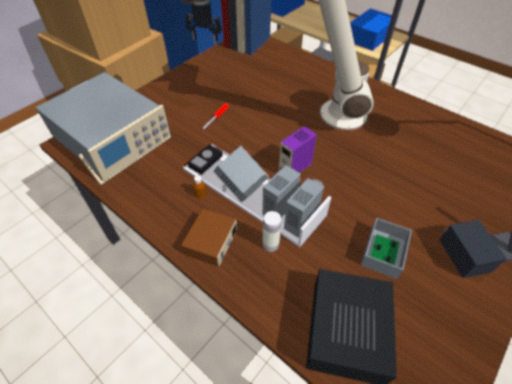

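View pics/top0.png

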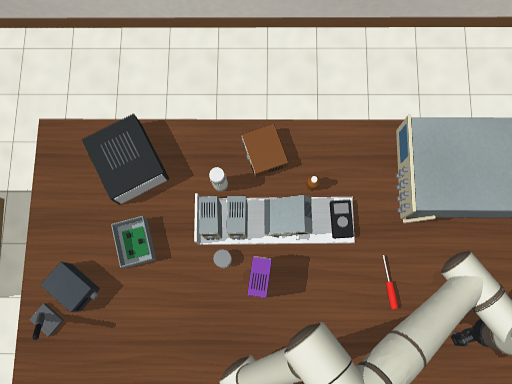

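The pictures show the lane running horizontally in the top view: end plate at column ~196, units at ~208 and ~236, tipped unit at ~270-305, meter at ~342. The purple decoy stands at (260,277) and the reel at (222,258). Next I'll measure the lane frame and the units.

```bash
cat > meas.py <<'E'
from h import *
import sys
def tops(im,d,n="top",lane=None):
    P=cloud(n,d)
    return P
if __name__=="__main__":
    im=np.load("top_i.npy");d=np.load("top_d.npy");P=cloud("top",d)
    hsv=cv2.cvtColor(im,cv2.COLOR_RGB2HSV)
    box=np.zeros(d.shape,bool);box[180:255,185:365]=1
    m=(hsv[...,1]<60)&(hsv[...,2]>90)&box&(d>0)
    print("bench z",np.median(P[150:170,330:380,2]))
    # lane outline: largest component
    k,l,s,_=cv2.connectedComponentsWithStats(m.astype(np.uint8)); i=1+s[1:,4].argmax(); print(s[i])
    # lower robot-side edge: bright lip pixels per column
    fl=m&(np.abs(P[...,2]-4)<9)
    pts=P[fl]; print(len(pts)); r=cv2.minAreaRect(pts[:,:2].astype(np.float32)); print("low rect",r,cv2.boxPoints(r).round(1).tolist())
    ep=box&(np.abs(P[...,2]-100)<6)&(np.arange(512)[None]<205); print("endplate top",P[ep].mean(0), P[ep].min(0),P[ep].max(0))
    st=box&(P[...,2]>140)&(P[...,2]<165)
    k,l,s,_=cv2.connectedComponentsWithStats(st.astype(np.uint8))
    for i in range(1,k):
        if s[i,4]>60: q=P[l==i]; r=cv2.minAreaRect(q[:,:2].astype(np.float32)); print("unit",np.median(q[:,2]),r,q.min(0),q.max(0))
    y=box&(P[...,2]>45)&(P[...,2]<140)&(np.arange(512)[None]>250)&(np.arange(512)[None]<325)
    q=P[y]; print("tipped",q.min(0),q.max(0),q.mean(0)); A=np.c_[q[:,:2],np.ones(len(q))]; print(np.linalg.lstsq(A,q[:,2],rcond=None)[0])
    for a in range(-150,140,10):
        z=np.abs(q[:,1]-a)<4
        if z.any(): print(a,q[z].min(0).round(),q[z].max(0).round())
E
python3 meas.py
```

```text
bench z 1.0145791672224505
[ 194  193  161   52 6188]
2669
low rect ((624.435546875, -18.27703857421875), (228.66555786132812, 557.6453247070312), 0.2174050658941269) [[509.0, 260.1000061035156], [511.20001220703125, -297.5], [739.7999877929688, -296.70001220703125], [737.7000122070312, 261.0]]
endplate top [590.30673515 240.31177713 100.11979985] [511.86478269 235.43131718  94.55309144] [670.71602925 244.95272215 105.86534261]
unit 154.5947640488929 ((588.8645629882812, 192.10952758789062), (124.39944458007812, 60.21072006225586), 2.456871509552002) [525.9765131  159.86605647 140.65470037] [650.00673249 224.04303992 164.8427858 ]
unit 154.71818276787303 ((589.9810180664062, 102.81398010253906), (120.61152648925781, 58.294193267822266), 0.966465175151825) [529.31078649  73.41617259 142.89265557] [649.9457236  132.91571737 164.68245291]
tipped [ 526.72647285 -173.65308256   45.60542058] [726.75585434  14.51195014 136.53014023] [601.28237987 -69.02804884  94.69254641]
[-1.10156354e-01 -2.85859527e-01  1.41195296e+02]
-150 [ 702. -154.   48.] [ 720. -146.   94.]
-140 [ 540. -143.   52.] [ 725. -136.  100.]
-130 [ 540. -134.   47.] [ 727. -126.  116.]
-120 [ 539. -124.   86.] [ 662. -116.  134.]
-110 [ 539. -114.   89.] [ 659. -106.  136.]
-100 [ 527. -104.   48.] [660. -96. 134.]
-90 [539. -94.  53.] [661. -87. 126.]
-80 [534. -84.  62.] [659. -76. 122.]
-70 [534. -73.  75.] [660. -68. 114.]
-60 [533. -63.  63.] [659. -57. 108.]
-50 [538. -53.  58.] [659. -46. 104.]
-40 [538. -43.  61.] [659. -36. 100.]
-30 [533. -33.  51.] [658. -26.  94.]
-20 [533. -23.  50.] [660. -16.  89.]
-10 [535. -13.  58.] [659.  -6.  82.]
0 [538.  -3.  55.] [658.   4.  76.]
10 [539.   7.  52.] [658.  11.  68.]
```

Run:
```python
from h import *
im=np.load("top_i.npy");d=np.load("top_d.npy");P=cloud("top",d)
K,t,M=cal("top")
ep=(np.abs(P[...,2]-100)<4);ep[:,205:]=0;ep[:,:190]=0;ep[:185]=0;ep[250:]=0
q=P[ep];print("endplate slope dy/dx",np.polyfit(q[:,0],q[:,1],1)[0],"y",np.median(q[:,1]))
# robot-side outer lip edge: last bright pixel going down, ray onto z=12
hsv=cv2.cvtColor(im,cv2.COLOR_RGB2HSV);pts=[]
def ray(u,v,z):
    r=M@np.array([(u-K[0,2])/K[0,0],(v-K[1,2])/K[1,1],1]);return t+r*(z-t[2])/r[2]
for u in list(range(312,352,3))+list(range(250,268,3))+list(range(200,232,3)):
    c=(hsv[:,u,1]<60)&(hsv[:,u,2]>130); v=np.where(c[225:255])[0]
    if len(v): pts.append(ray(u,225+v.max()+.5,12)[:2])
pts=np.array(pts);print("lip dx/dy, x at y=0",np.polyfit(pts[:,1],pts[:,0],1)); print(pts.round(0).tolist())
# tipped upper face
s=(P[...,1]>-105)&(P[...,1]<5)&(P[...,0]>545)&(P[...,0]<652)&(P[...,2]>65)&(P[...,2]<135)
q=P[s];A=np.c_[q[:,:2],np.ones(len(q))];print("plane",np.linalg.lstsq(A,q[:,2],rcond=None)[0],"resid",np.std(A@np.linalg.lstsq(A,q[:,2],rcond=None)[0]-q[:,2]))
for side,f in(("xmin",np.min),("xmax",np.max)):
    a=[];
    for y in range(-100,0,6):
        z=(abs(P[...,1]-y)<3)&(abs(P[...,2]-(72-.577*(y-3)))<8)&(P[...,0]>500)&(P[...,0]<700)
        if z.any():a.append((y,f(P[z][:,0])))
    a=np.array(a);print(side,np.polyfit(a[:,0],a[:,1],1))
dk=(hsv[...,2]<70)&(P[...,2]>20)&(P[...,2]<45);dk[:195]=0;dk[245:]=0;dk[:,:325]=0;dk[:,360:]=0
print("meter",P[dk].min(0),P[dk].max(0))
```

```text
endplate slope dy/dx 0.001590672337800981 y 240.20875792204117
lip dx/dy, x at y=0 [-4.90739228e-02  5.04422436e+02]
[[513.0, -151.0], [513.0, -161.0], [513.0, -172.0], [513.0, -182.0], [513.0, -192.0], [513.0, -202.0], [513.0, -213.0], [513.0, -223.0], [513.0, -233.0], [517.0, -244.0], [517.0, -254.0], [517.0, -264.0], [517.0, -274.0], [517.0, -285.0], [511.0, 62.0], [511.0, 52.0], [511.0, 41.0], [512.0, 31.0], [512.0, 21.0], [512.0, 10.0], [507.0, 235.0], [507.0, 224.0], [507.0, 214.0], [507.0, 204.0], [507.0, 193.0], [473.0, 182.0], [473.0, 172.0], [473.0, 161.0], [473.0, 151.0], [473.0, 141.0], [507.0, 131.0]]
plane [ 7.73458103e-03 -5.71595298e-01  6.13822009e+01] resid 3.7800267823297187
xmin [-3.82778090e-03  5.42205556e+02]
xmax [-4.55828982e-02  6.54123543e+02]
meter [ 532.87306171 -287.44673322   20.01435804] [ 662.09032849 -211.90608137   44.04034633]
```

```bash
python3 -m creep '{"translation":[[4,4,2],[9,8,3],[14,12,4],[19,16,4],[24,20,4],[29,24,4],[34,27,4],[34.9,27,4]],"delta_rot":[[0,0,-8],[0,0,-16],[0,0,-23.6],[0,0,-23.6],[0,0,-23.6],[0,0,-23.6],[0,0,-23.6],[0,0,-23.6]],"hand":[8.5,8.5,8.5,8.5,8.5,8.5,8.5,8.5]}'
```

```text
clock: 1.1
position: [601.6, -299.9, 269.7]
ee_rot: [-0.002, 1.0, 0.001, -0.001]
contact_force: [-0.7, 0.9, 0.2]
gripper_width: 85.2
grasp_force: 0.0
```

```bash
python3 -m creep '{"translation":[[-0.2,0,0],[-0.2,0,0],[-0.2,0,-2],[-0.2,0,-4],[-0.2,2,-6],[-0.2,5,-9],[-0.2,9,-11.5],[-0.2,11.9,-13.5]],"delta_rot":[[9,0,0],[18,0,0],[27,0,0],[36,0,0],[45,0,0],[53,0,0],[60,0,0],[60,0,0]],"hand":[8.5,8.5,8.5,8.5,8.5,8.5,8.5,8.5]}'
python3 - <<'E'
from h import *
s=read_state();m=R.from_quat(s["ee_rot"]).as_matrix();print(s["clock"],s["joints"].round(2),m.round(3))
im,d=get_image("scene");cv2.imwrite("pics/s1.png",cv2.resize(im[100:260,150:370,::-1],None,fx=3,fy=3))
E
```

```text
clock: 2.1
position: [595.4, -184.2, 132.3]
ee_rot: [0.003, 0.865, 0.502, -0.002]
contact_force: [0.2, -0.1, 0.2]
gripper_width: 85.3
grasp_force: 0.0
2.1 [-0.5   0.78  0.37 -0.89 -1.76 -0.96] [[-1.     0.007  0.001]
 [ 0.004  0.496  0.868]
 [ 0.006  0.868 -0.496]]
```

View pics/s1.png

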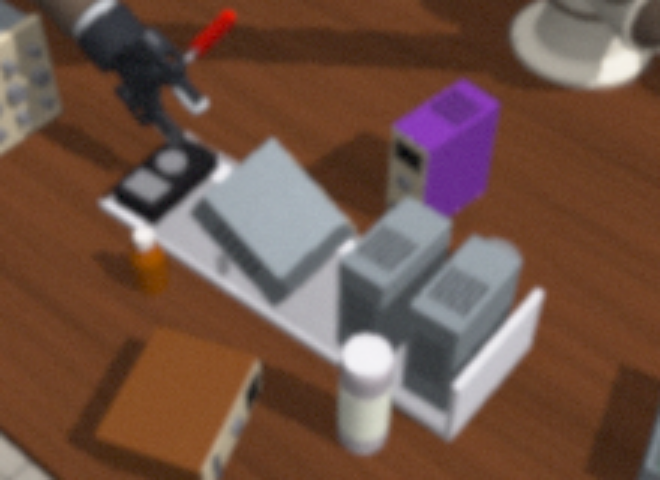

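The crop shows the gripper lined up behind the tipped unit's overhanging end (around pixel 190,110), with the meter clear below it. Inserting along the unit's axis now.

```bash
python3 -m creep '{"translation":[[0.2,1.5,-0.8],[0.2,3,-1.6],[0.2,4.5,-2.4],[0.2,6,-3.2],[0.2,7,-3.7],[0.2,8,-4.2],[0.2,9,-4.7],[0.2,9,-4.7]],"delta_rot":[[0,0,0],[0,0,0],[0,0,0],[0,0,0],[0,0,0],[0,0,0],[0,0,0],[0,0,0]],"hand":[8.5,8.5,8.5,8.5,8.5,8.5,8.5,8.5]}'
```

```text
clock: 3.15
position: [598.9, -92.9, 88.9]
ee_rot: [-0.0, 0.866, 0.5, -0.001]
contact_force: [0.0, -0.7, -0.0]
gripper_width: 84.9
grasp_force: 0.0
```

```bash
python3 -m creep '{"translation":[[0,0,-0.3],[0,0,-0.3],[0,0,-0.3],[0,0,-0.3],[0,0,-0.3],[0,0,-0.3],[0,0,-0.3],[0,0,-0.3]],"delta_rot":[[0,0,0],[0,0,0],[0,0,0],[0,0,0],[0,0,0],[0,0,0],[0,0,0],[0,0,0]],"hand":[7.5,6.5,5.5,5,5,5,5,5]}'
```

```text
clock: 4.15
position: [599.2, -93.8, 86.2]
ee_rot: [0.0, 0.866, 0.5, 0.0]
contact_force: [-0.9, -1.2, -1.1]
gripper_width: 59.0
grasp_force: 65.8
```

```bash
python3 -m creep '{"translation":[[0,0,0.8],[0,1.53,2.05],[0,3.26,3.04],[-0.2,4.88,3.71],[-0.4,6.54,4.05],[-0.6,8.22,4.03],[-0.6,9.88,3.68],[-0.6,9.88,3.68]],"delta_rot":[[0,0,0],[-10,0,0],[-20,0,0],[-30,0,0],[-40,0,0],[-50,0,0],[-60,0,0],[-60,0,0]],"hand":[5,5,5,5,5,5,5,5]}'
python3 - <<'E'
from h import *
s=read_state();print(R.from_quat(s["ee_rot"]).as_matrix().round(4),s["contact_force"])
im,d=get_image("scene");cv2.imwrite("pics/s2.png",cv2.resize(im[100:260,150:370,::-1],None,fx=3,fy=3))
E
```

```text
clock: 5.15
position: [590.3, 9.5, 122.0]
ee_rot: [-0.003, 1.0, -0.0, -0.003]
contact_force: [-0.5, 0.3, -4.9]
gripper_width: 59.3
grasp_force: 68.4
[[-1.0e+00 -6.6e-03 -5.0e-03]
 [-6.6e-03  1.0e+00 -3.0e-04]
 [ 5.0e-03 -3.0e-04 -1.0e+00]] [-0.46105016  0.3477788  -4.9258686 ]
```

View pics/s2.png

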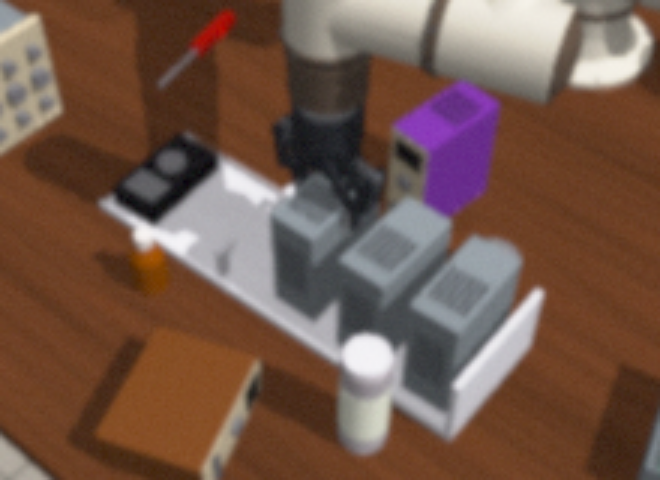

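```bash
python3 -m creep '{"translation":[[0,-0.4,-0.2],[0,-0.5,-0.4],[0,-0.5,-0.5],[0,-0.5,-0.6],[0,-0.5,-0.65],[0,-0.5,-0.7],[0,-0.5,-0.7]],"delta_rot":[[0,0,0.5],[0,0,0.5],[0,0,0.5],[0,0,0.5],[0,0,0.5],[0,0,0.5],[0,0,0.5]],"hand":[5,5,5,5,5,5,5]}'
```

```text
clock: 6.08
position: [593.3, 0.2, 116.2]
ee_rot: [-0.004, 1.0, 0.0, 0.0]
contact_force: [0.0, 0.6, -4.5]
gripper_width: 59.4
grasp_force: 68.4
```

```bash
python3 -m creep '{"translation":[[0,0,-0.1],[0,0,-0.1],[0,0,-0.2],[0,0,-0.2]],"delta_rot":[[0,0,0],[0,0,0],[0,0,0],[0,0,0]],"hand":[5,5,5,5]}'
```

```text
clock: 6.58
position: [593.3, 0.1, 116.0]
ee_rot: [-0.005, 1.0, -0.0, 0.001]
contact_force: [-5.2, -0.4, 7.0]
gripper_width: 59.6
grasp_force: 69.9
```

```bash
python3 -m creep '{"translation":[[0,0,0],[0,0,0],[0,0,0],[0,0,0],[0,0,4],[0,0,9],[0,0,14],[0,0,14]],"delta_rot":[[0,0,0],[0,0,0],[0,0,0],[0,0,0],[0,0,0],[0,0,0],[0,0,0],[0,0,0]],"hand":[6.2,6.6,7.2,7.8,8,8,8,8]}'
```

```text
clock: 7.58
position: [595.6, 0.3, 259.4]
ee_rot: [-0.005, 1.0, 0.001, 0.005]
contact_force: [-0.2, 1.4, -0.2]
gripper_width: 80.2
grasp_force: 0.0
```

```bash
python3 -m creep '{"translation":[[0,-2,1],[0,-5,0],[0,-8,0],[0,-10,0],[0,-12,-2],[0,-14,-4],[0,-15,-5],[0,-15,-5]],"delta_rot":[[0,0,10.5],[0,0,21],[0,0,31.5],[0,0,42],[0,0,52.5],[0,0,63],[0,0,73.5],[0,0,84]],"hand":[6,6,6,6,6,6,6,6]}'
python3 -m creep '{"translation":[[0,0,0],[0,0,0]],"delta_rot":[[0,0,6],[0,0,6]],"hand":[6,6]}'
python3 -m creep '{"translation":[[0,0,0],[0,0,0],[0,0,0],[0,0,0],[0,0,0]],"delta_rot":[[10,0,0],[20,0,0],[30,0,0],[40,0,0],[40,0,0]],"hand":[6,6,6,6,6]}'
cat > units.py <<'E'
from h import *
import sys
s=read_state();print(R.from_quat(s["ee_rot"]).as_matrix().round(3).tolist(),s["joints"].round(2),s["contact_force"].round(1))
im,d=get_image("top");P=cloud("top",d)
st=(P[...,2]>147)&(P[...,2]<163)&(P[...,0]>515)&(P[...,0]<665)&(P[...,1]>-60)&(P[...,1]<250)
k,l,a,_=cv2.connectedComponentsWithStats(cv2.morphologyEx(st.astype(np.uint8),cv2.MORPH_OPEN,np.ones((3,3))))
for i in range(1,k):
    if a[i,4]>60: q=P[l==i];r=cv2.minAreaRect(q[:,:2].astype(np.float32)); print("unit z",np.median(q[:,2]).round(1),np.round(np.array(r[0]),1),np.round(r[1],1),round(r[2],1),"y",np.percentile(q[:,1],[2,98]).round(1))
im2,_=get_image("scene");cv2.imwrite(f"pics/{sys.argv[1]}.png",np.vstack([cv2.resize(im[170:270,180:330,::-1],(660,300)[0:1]*1+(300,) if 0 else (450,300)),cv2.resize(im2[110:250,190:400,::-1],(450,300))]))
E
python3 units.py s3
```

```text
clock: 8.57
position: [591.9, -150.7, 201.5]
ee_rot: [-0.674, 0.739, 0.002, -0.002]
contact_force: [-0.6, 0.0, 0.1]
gripper_width: 60.4
grasp_force: 0.0
clock: 8.82
position: [592.8, -149.9, 203.0]
ee_rot: [0.71, -0.705, -0.001, 0.001]
contact_force: [-0.6, -0.2, -0.3]
gripper_width: 60.2
grasp_force: 0.0
clock: 9.45
position: [592.6, -152.5, 201.0]
ee_rot: [0.664, -0.664, -0.243, -0.242]
contact_force: [-0.3, 0.4, -0.4]
gripper_width: 59.9
grasp_force: 0.0
[[0.0, -1.0, -0.0], [-0.765, -0.0, 0.644], [-0.644, 0.0, -0.765]] [-0.34  0.55  0.27 -0.65 -1.56  0.44] [-0.3  0.4 -0.4]
unit z 154.9 [593.3  -2.5] [120.9  57.6] 0.5 y [-31.2  26.3]
unit z 154.9 [589.3 192.6] [122.1  58.8] 1.8 y [163.2 221.5]
unit z 154.9 [589.5 103.1] [119.7  58.7] 0.8 y [ 73.9 131.5]
```

View pics/s3.png

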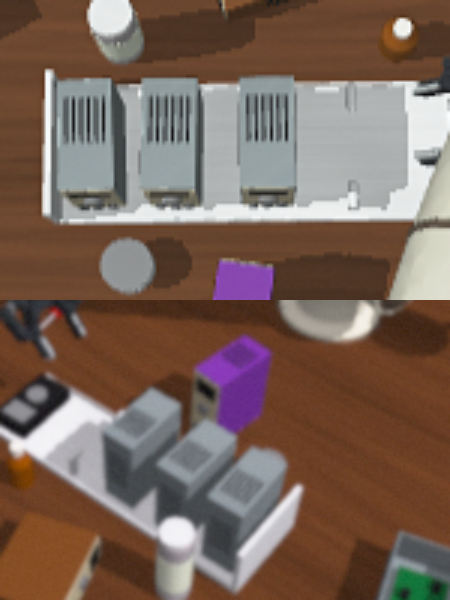

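The pictures show all three units upright, the tipped one at top-view crop (268,130), centred at world y≈-2. The gaps are ~46 mm to mid and ~30 mm from mid to end. Next I'll descend behind it and push low.

```bash
python3 -m creep '{"translation":[[0,3,-5],[0,6,-9.5],[0,8,-13],[0,9.2,-15.9],[0,9.2,-15.9]],"delta_rot":[[0,0,0],[0,0,0],[0,0,0],[0,0,0],[0,0,0]],"hand":[6,6,6,6,6]}'
python3 -m creep '{"translation":[[0,0.5,0],[0,1,0],[0,1.3,0],[0,1.6,0],[0,1.9,0],[0,2.2,0],[0,2.5,0],[0,2.5,0]],"delta_rot":[[0,0,0],[0,0,0],[0,0,0],[0,0,0],[0,0,0],[0,0,0],[0,0,0],[0,0,0]],"hand":[6,6,6,6,6,6,6,6]}'
```

```text
clock: 10.18
position: [591.8, -55.4, 44.0]
ee_rot: [0.668, -0.661, -0.243, -0.241]
contact_force: [-0.7, -0.3, -0.4]
gripper_width: 59.9
grasp_force: 0.0
clock: 11.18
position: [593.0, -33.1, 45.0]
ee_rot: [0.667, -0.662, -0.241, -0.243]
contact_force: [-0.8, -1.4, 0.2]
gripper_width: 60.2
grasp_force: 0.8
```

```bash
python3 -m creep '{"translation":[[0,0.3,-0.2],[0,0.7,-0.4],[0,1.1,-0.5],[0,1.5,-0.5],[0,1.9,-0.5],[0,2.3,-0.5],[0,2.7,-0.5],[0,3.1,-0.5]],"delta_rot":[[0,0,0],[0,0,0],[0,0,0],[0,0,0],[0,0,0],[0,0,0],[0,0,0],[0,0,0]],"hand":[6,6,6,6,6,6,6,6]}'
python3 -m creep '{"translation":[[0,0.3,0],[0,0.6,0],[0,0.9,0],[0,1.2,0],[0,1.4,0],[0,1.6,0],[0,1.8,0],[0,2,0]],"delta_rot":[[0,0,0],[0,0,0],[0,0,0],[0,0,0],[0,0,0],[0,0,0],[0,0,0],[0,0,0]],"hand":[6,6,6,6,6,6,6,6]}'
python3 units.py s4
```

```text
clock: 12.18
position: [593.7, -2.3, 40.6]
ee_rot: [0.668, -0.662, -0.24, -0.243]
contact_force: [0.6, -5.1, 4.7]
gripper_width: 60.0
grasp_force: 2.6
clock: 13.18
position: [593.9, 16.1, 40.5]
ee_rot: [0.668, -0.662, -0.239, -0.243]
contact_force: [-0.9, -8.7, 5.6]
gripper_width: 60.4
grasp_force: 4.8
[[0.01, -1.0, 0.002], [-0.768, -0.006, 0.64], [-0.64, -0.008, -0.768]] [-0.1   0.64 -0.   -0.78 -1.14  0.52] [-0.9 -8.7  5.6]
unit z 154.7 [592.8  78.9] [121.5 118.8] 0.6 y [ 20.  135.8]
unit z 155.0 [588.6 192.3] [121.7  59. ] 1.9 y [163.3 221.2]
```

View pics/s4.png

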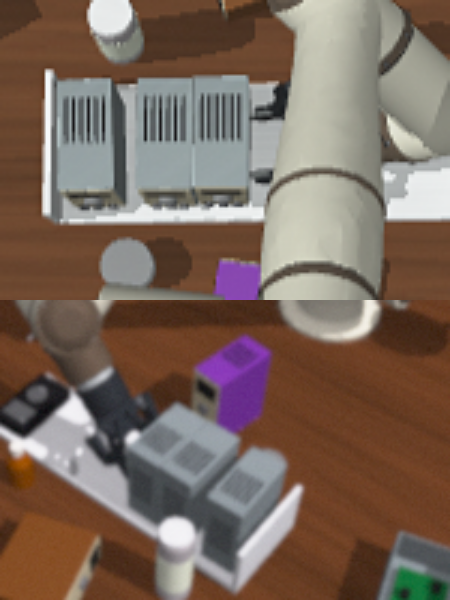

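The pictures show the tipped and mid units now touching (top crop, columns 138-248) and all units upright. I'll carry on slowly.

```bash
python3 -m creep '{"translation":[[0,0.3,0],[0,0.6,0],[0,0.9,0],[0,1.2,0],[0,1.5,0],[0,1.8,0],[0,2.1,0],[0,2.4,0]],"delta_rot":[[0,0,0],[0,0,0],[0,0,0],[0,0,0],[0,0,0],[0,0,0],[0,0,0],[0,0,0]],"hand":[6,6,6,6,6,6,6,6]}'
python3 -m creep '{"translation":[[0,0.2,0],[0,0.4,0],[0,0.6,0],[0,0.8,0],[0,0.9,0],[0,1,0]],"delta_rot":[[0,0,0],[0,0,0],[0,0,0],[0,0,0],[0,0,0],[0,0,0]],"hand":[6,6,6,6,6,6]}'
```

```text
clock: 14.28
position: [594.0, 39.8, 40.6]
ee_rot: [0.668, -0.662, -0.239, -0.243]
contact_force: [0.9, -10.8, 5.7]
gripper_width: 59.8
grasp_force: 5.6
clock: 15.02
position: [594.0, 48.8, 40.5]
ee_rot: [0.668, -0.662, -0.238, -0.242]
contact_force: [-0.9, -13.6, 6.2]
gripper_width: 60.1
grasp_force: 6.6
```

```bash
python3 -m creep '{"translation":[[0,0.1,0],[0,0.2,0],[0,0.3,0],[0,0.3,0]],"delta_rot":[[0,0,0],[0,0,0],[0,0,0],[0,0,0]],"hand":[6,6,6,6]}'
python3 units.py s5
```

```text
clock: 15.52
position: [594.1, 51.9, 40.5]
ee_rot: [0.668, -0.662, -0.238, -0.242]
contact_force: [-0.2, -13.4, 5.5]
gripper_width: 59.9
grasp_force: 6.3
[[0.01, -1.0, 0.002], [-0.769, -0.006, 0.639], [-0.639, -0.008, -0.769]] [-0.04  0.63 -0.02 -0.8  -1.11  0.49] [ -0.2 -13.4   5.5]
unit z 154.8 [591.4 144.4] [121.6 181. ] 1.6 y [ 57.8 229.8]
```

```bash
for i in 1; do python3 -m creep '{"translation":[[0,0.1,0],[0,0.1,0]],"delta_rot":[[0,0,0],[0,0,0]],"hand":[6,6]}'; done | grep -E "posi|contact"
python3 -m creep '{"translation":[[0,0.1,0],[0,0.1,0]],"delta_rot":[[0,0,0],[0,0,0]],"hand":[6,6]}' | grep -E "posi|contact"
```

```text
position: [594.1, 52.9, 40.5]
contact_force: [0.3, -12.3, 6.6]
position: [594.1, 53.9, 40.6]
contact_force: [-0.3, -12.7, 6.7]
```

```bash
python3 -m creep '{"translation":[[0,0.1,0],[0,0.1,0]],"delta_rot":[[0,0,0],[0,0,0]],"hand":[6,6]}' | grep -E "posi|contact"
python3 -m creep '{"translation":[[0,0.1,0],[0,0.1,0]],"delta_rot":[[0,0,0],[0,0,0]],"hand":[6,6]}' | grep -E "posi|contact"
```

```text
position: [594.1, 53.9, 40.5]
contact_force: [-1.1, -15.1, 6.7]
position: [594.2, 54.0, 40.5]
contact_force: [-1.5, -17.9, 8.1]
```

The row has stopped advancing while the force climbs, so it has reached the end plate. I'll press a little more to square it, then check.

```bash
python3 -m creep '{"translation":[[0,0.1,0],[0,0.2,0],[0,0.2,0]],"delta_rot":[[0,0,0],[0,0,0],[0,0,0]],"hand":[6,6,6]}' | grep -E "posi|contact"
python3 -m creep '{"translation":[[0,-0.4,0],[0,-1.5,0],[0,-4,0],[0,-8,1],[0,-13,5],[0,-18,9],[0,-23,13],[0,-26,15]],"delta_rot":[[0,0,0],[0,0,0],[0,0,0],[0,0,0],[0,0,0],[0,0,0],[0,0,0],[0,0,0]],"hand":[6,6,6,6,6,6,6,6]}'
python3 units.py s6
python3 - <<'E'
from h import *
im,d=get_image("top");P=cloud("top",d)
m=(P[...,2]>147)&(P[...,2]<163)&(P[...,0]>515)&(P[...,0]<665)&(P[...,1]>-60)&(P[...,1]<250)
for x in range(540,645,15):
    q=P[m&(abs(P[...,0]-x)<7)][:,1]; e=P[(abs(P[...,2]-100)<5)&(abs(P[...,0]-x)<7)&(P[...,1]>225)&(P[...,1]<260)][:,1]
    print(x,q.min().round(1),q.max().round(1),e.min().round(1) if len(e) else None)
E
```

```text
position: [594.2, 54.1, 40.5]
contact_force: [-1.7, -22.9, 8.4]
clock: 18.0
position: [593.3, -200.0, 191.7]
ee_rot: [0.667, -0.661, -0.241, -0.244]
contact_force: [0.2, 0.8, 0.1]
gripper_width: 60.0
grasp_force: 0.0
[[0.009, -1.0, 0.001], [-0.766, -0.006, 0.643], [-0.643, -0.007, -0.766]] [-0.4   0.6   0.32 -0.63 -1.6   0.49] [0.2 0.8 0.1]
unit z 154.8 [591.3 147. ] [122.5 179.7] 1.4 y [ 60.7 232.1]
540 57.4 236.5 243.2
555 57.6 233.2 243.9
570 57.8 233.6 None
585 57.9 234.8 None
600 58.1 234.6 None
615 58.3 235.0 None
630 58.4 235.8 None
```

View pics/s6.png

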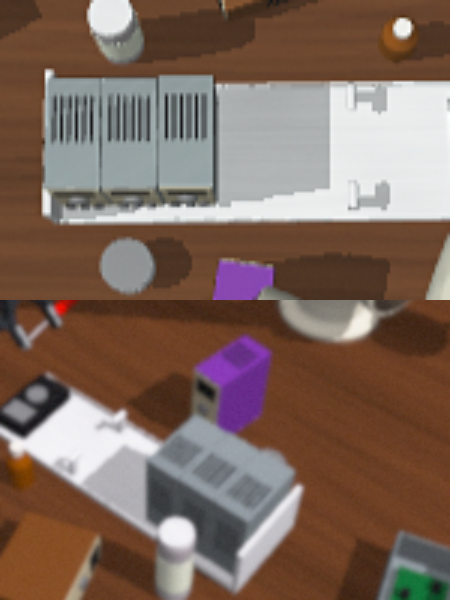

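The pictures show the three units tight together against the end plate and square in the lane (top crop, columns 48-214), with the robot clear. The row measures 180 mm, as it should.

```bash
python3 -c "from bench import *; print(job_done())"
```

```text
the job is handed in; nothing more can be done
None
```

The tipped unit is back on its base, the three units stand square and tight against the end plate (row measured at 180 mm), and the job is handed in at about 18 s; no verdict came back.

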